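Ram the battery cells home in the leaning tube

ROBOT

A 6-joint arm with a two-finger parallel gripper is mounted at the origin on the work surface. World frame = base frame: x ahead of the robot, y to its left, z up, the work surface at z = 0. Lengths are in m, angles in rad, forces in N, time in s.
With the tool pointing down it reaches from about 0.25 to 0.725 m from the base axis. Payload 4 kg.
Tool frame: the origin (TCP) lies at the very end of the fingers, on their centre line; the grasp point (between the pads) lies 19 mm behind it; x points along the fingers, z is the direction in which the jaws open and shut, and the axes are right-handed (so a half turn about x gives the same grasp; the last joint's range is limited). The gripper opens to 85 mm and grips with 20 to 120 N. Pads are 22 mm wide; open, the fingers measure 114 mm over their backs; the gripper's body (76 mm by 85 mm) begins 54 mm behind the grasp point. The pads swing forward as they close: fully open they stand 13 mm farther back than shut.
Start: joints at [-1.134, 0.241, 0.005, 1.335, 0, 1.571], TCP at [0.212, -0.453, 0.231] pointing down, gripper open.
Joint ranges: [-2.72, 2.72], [-1.05, 1.87], [-1.09, 1.28], [-1.99, 2.15], [-1.42, 1.44], [-3.14, 3.14]. Speed limits (rad/s): [2.79, 2.79, 3.14, 3.14, 3.14, 3.14].

INTERFACE

Orientations are given as a unit quaternion [x, y, z, w].
In Python, from workcell import bot gives the robot as it stands.
- The arm moves only by the tool apply_moves, never from a script. Its argument "targets" is one flat list of numbers, 7 for each row, row after row: the shift along the tool's x, y, z in units of 25 cm (1.0 is 25 cm), then the turn, a rotation vector about the tool's x, y, z in units of 0.5 rad (1.0 is 0.5 rad), then the opening, from 0 (shut) to 1 (fully open). In form: [tx, ty, tz, wx, wy, wz, claw, tx, ty, tz, wx, wy, wz, claw, ...]. A call has 1 to 12 rows; each row is the pose to reach, as a shift and turn from the pose commanded when the call began, along the tool's axes at that moment; what a row does not reach only later rows make up. A row lasts 1/12 s, in which the tool goes at most 41.7 mm and 7.16 degrees, less where a joint would pass 70% of its speed; a pose out of reach is approached as far as the arm can. A call with a number of a shift or a turn outside -1 to 1 is refused whole. A call with a gripper value outside its range is refused whole. The fingers move at their own pace and stop on an object; the grip force is fixed at half the most. Time passes only in rows, so rows that repeat a pose let the fingers close. It gives the time, the measured TCP pose, the force and the opening at its end, in the units of the state.
- bot.get_obs(): the state, without advancing time (a new reading comes with each control period).
- bot.camera(name): name is "side" or "top"; returns (picture, depth): 420x560x3 uint8, red, green, blue; 420x560 float32, m along the optical axis (not along the pixel's ray), 0 where there is no reading.
- bot.camera_params(name): a dict with "fx", "fy", "cx", "cy" (pixels), "T" (4x4, takes a point from camera to world coordinates). Camera axes: x right, y up, looking along -z (the intrinsics and any distortion apply to the point x, -y, -z); pixel columns grow to the right and rows downward; lengths in m; the calibration is good to about 2 mm. A picture is of the moment at which its call begins. camera_params takes no time and is no camera call.
- bot.job_done(): hands the job in, once; it reports no verdict.
The state is a dict: "clock": time; "joint_pos": joint angles; "joint_vel": joint speeds; "tau": joint torques, N m; "eef_pos": TCP position; "tool_rot": TCP orientation; "ft_force": force on the tool from outside, world axes, zero at the start; "ft_torque": the same for the moment, N m; "grip_width": finger opening in m.
Only numpy, scipy, OpenCV 4.12 (cv2) and the standard library are available. Lean on these libraries where they do the work, as an engineer would, in place of code of your own. Each camera call takes 0.05 s, during which the arm holds its last target.

TASK

Take the wooden rod out of the rack and use it to push the two battery cells stuck in the power brick's leaning clear tube all the way down, until the lower one sits on the bottom and the upper one on it, and lean on them firmly there for half a second (10 N or more, but well under 60 N). Then stand the rod back in its bore in the rack, right down, let go, and leave everything else where it is.

Things in the scene. Friction and masses are not known exactly. Their poses are not given: they have to be found in the camera images.
- tube_mouth (a point): centre of the open upper end of the clear battery tube that stands leaning on the black pedal power brick (brick 150 x 100 x 40 mm, heavy, does not move). The tube has a 38 mm bore and 45 mm outside diameter, leans 32 degrees from vertical and its mouth is about 201 mm above the surface. At brick yaw 0 it leans towards -x; in general the mouth lies on the robot's side of the floor. A post under the tube props it from below; there is nothing above or beside the mouth
- tube_floor (a point): centre of the bottom inside the tube, 184 mm from the mouth along the tube's axis: the line from here to the mouth is the axis, along which the rod must point
- cell_low: lower of two round battery cells (black jacket, bare brass upper end with a rubber band, D size, 33 mm diameter, 58 mm long plus a 3 mm nub) inside the tube, origin at the centre of its lower end, z up along the tube. The rubber band makes it stick: it moves only when pushed with about 8 N. It starts 8 to 18 mm above the tube floor; home means its origin is on tube_floor
- cell_top: upper cell, the same size, origin at the centre of its lower end, z up along the tube; it sticks too and moves with about 5 N. It starts with a gap of 10 to 25 mm above the lower cell's nub. Pushing it first closes that gap, which feels like a stop, and then takes the lower cell along at about 8 N until both are at the bottom, where they stop firmly. When both are home its origin is 61 mm from the tube floor and its nub is 62 mm inside the mouth
- cell_top_face (a point): centre of the top of the upper cell's nub (10 mm wide, 3 mm high), where the rod pushes; 19 to 44 mm inside the mouth at the start, 62 mm inside when home. The rod should press it with 10 to 45 N at the end, for about half a second; 60 N or more damages the cells
- cell_low_face (a point): centre of the lower cell's top nub (61 mm above its origin), which meets the upper cell's lower end
- rod_center (a point): centre (half-way up) of the wooden packing rod: a plain round dowel of 26 mm diameter, 180 mm long, 60 to 110 g, standing upright at the start in the bore of the wooden rack, so that 130 mm of it stand clear. Its z is the rod's axis, pointing up
- rod: the same rod, origin at the centre of its lower (packing) end, z along the rod; it turns about that axis without meaning
- rack_hole0 (a point): centre of the mouth of the bore in which the rod stands, on the top of the tall square end of the wooden pick rack, 60 mm above the surface; bore 31 mm wide, 50 mm deep, vertical. Tall end 66 x 70 mm. On one side of it lies the rest of the rack, as high and 120 mm long, with six pick slots across. The rack does not move
- octave_pedal: bystander, to be left where it is: purple effects pedal, 115 x 70 x 34 mm box with footswitch and two knobs, origin at centre of underside
- tuner_pedal: bystander, to be left where it is: grey effects pedal of the same size, origin at centre of underside
- slide: bystander, to be left where it is: chrome guitar slide, a tube of 28 mm diameter and 65 mm length standing on end, origin at centre of its lower end
- tin: bystander, to be left where it is: small round stainless tin with its lid on, 80 mm diameter, 40 mm tall, origin at centre of underside
- mug: bystander, to be left where it is: white mug, 80 mm wide, 90 mm tall, origin at centre of underside
- key_bowl: bystander, to be left where it is: white bowl, 130 mm wide, 50 mm tall, origin at centre of underside
- glasses_case: bystander, to be left where it is: grey glasses case, 60 x 155 x 45 mm, origin at centre of underside
Not all that is in view belongs to the job. Of the things shaped like the part that bears rack_hole0, the wooden one is meant. Of the things shaped like the rod, the wooden one is meant.

How it is judged:
On the way:
1. both cells are at the bottom and the rod presses on the upper one with at least 10 N (distance between cell_low and tube_floor below 0.0025 m and distance between cell_top and cell_low_face below 0.0025 m and contact force between rod and cell_top above 10 N), for 0.3 s.
At the end, for the whole second after the job is handed in: The lower cell is within 2.5 mm of the tube floor and the upper cell within 2.5 mm of the lower one's nub; the rod stands in its bore, its centre within 12 mm sideways of the bore's, upright within 8 degrees and down to within 6 mm of the bore's bottom, at rest and released (distance between cell_low and tube_floor below 0.0025 m and distance between cell_top and cell_low_face below 0.0025 m and horizontal distance between rod_center and rack_hole0 below 0.012 m and angle between rod's own z axis and vertical below 0.14 rad and height (world z) of rod_center below 0.106 m and linear speed of rod below 0.02 m/s and contact force between the fingers and rod below 0.1 N); the robot touches nothing.
It fails at once if the rod presses the cells with more than 60 N (contact force between rod and cell_top above 60 N).
It fails at once if a bystander (either pedal, slide, tin, mug, bowl or glasses case) is moved by more than 30 mm (distance of any of octave_pedal, tuner_pedal, slide, tin, mug, key_bowl, glasses_case from where it was at the start of the episode above 0.03 m).
It also fails if it takes over 58 s, if anything falls off the work surface, if the arm or the gripper's body presses on something with over 40 N, if the wrist force passes 120 N, or if a joint passes its speed limit or range.

## Working session

There is one attempt and no reset: what is moved stays moved. The work goes in short steps, Python scripts to look and compute and a tool call to move; the robot and the scene stay as the last step left them, time stands still between calls to the robot, and variables do not carry over. Pictures are saved under pics/ and viewed, and the job is handed in when it is done.

Besides the shell and the picture viewer there is one more tool, called by a JSON object that holds its "api" and its "payload". apply_moves: Moves the arm, as the interface text tells. Its arguments: {"type":"object","properties":{"targets":{"type":"array"}},"required":["targets"]}

```bash
ls; mkdir -p pics
python3 - <<'E'
from workcell import bot
import cv2,numpy as np
for n in("side","top"):
    p,d=bot.camera(n); cv2.imwrite(f"pics/{n}0.png",p[:,:,::-1]); np.save(f"{n}0.npy",d); np.save(f"{n}0rgb.npy",p)
    print(n,bot.camera_params(n))
print(bot.get_obs())
E
```

```text
pics
side {'fx': 488.7677884425502, 'fy': 488.7677884425502, 'cx': 278.80054270367236, 'cy': 213.2463134683745, 'T': array([[ 0.90043478,  0.20712029, -0.38251588,  0.03503146],
       [-0.43479996,  0.45461421, -0.77735122, -1.10568475],
       [ 0.01289195,  0.86627196,  0.49940634,  0.84834313],
       [ 0.        ,  0.        ,  0.        ,  1.        ]])}
top {'fx': 408.72921799506173, 'fy': 408.72921799506173, 'cx': 276.675703539598, 'cy': 200.9022733134751, 'T': array([[ 0.00740329,  0.99596905, -0.08939147,  0.44914613],
       [-0.9998823 ,  0.0085743 ,  0.01272292, -0.00923638],
       [ 0.0134381 ,  0.08928676,  0.9959153 ,  1.48800502],
       [ 0.        ,  0.        ,  0.        ,  1.        ]])}
{'clock': 0.1, 'joint_pos': array([-1.13399980e+00,  2.41321172e-01,  3.87668066e-03,  1.33519668e+00,
        7.19407722e-06,  1.57083225e+00]), 'joint_vel': array([ 1.40919557e-03, -1.24292559e-03,  3.32892454e-03,  1.28182180e-03,
        1.31314658e-03,  7.45161834e-05]), 'tau': array([-1.15350226e-04, -3.73136902e+01,  2.53010219e+01,  1.08622733e-02,
       -1.11201709e-04, -5.05166724e-06]), 'eef_pos': array([ 0.21128643, -0.45255144,  0.23051697]), 'tool_rot': array([ 0.38015278,  0.59699773, -0.37944786,  0.59590008]), 'ft_force': array([ 0.21515779, -0.92663334, -0.15559905]), 'ft_torque': array([-0.01608621, -0.01305294, -0.01088915]), 'grip_width': 0.0853000606867644}
```

View pics/side0.png

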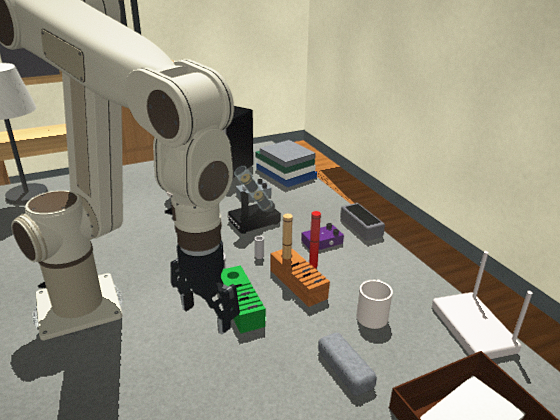

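View pics/top0.png

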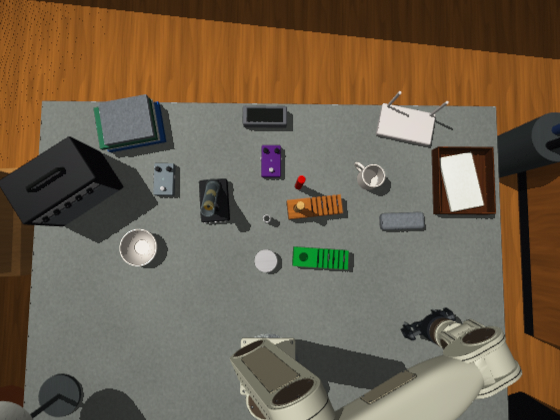

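Candidates for the rod: the tan dowel (side 287,235; top 300,206) and the red one (side 315,238; top 299,182). Candidates for the rack: the orange-brown wooden one (top 315,207) and the green one (top 320,259). I choose the tan dowel in the wooden rack and will check it in a close crop.

```bash
cat > h.py <<'E'
import numpy as np,cv2
from workcell import bot
def cloud(n,d):
    c=bot.camera_params(n);T=c["T"]
    v,u=np.mgrid[:d.shape[0],:d.shape[1]]
    P=np.stack([(u-c["cx"])/c["fx"]*d,-(v-c["cy"])/c["fy"]*d,-d],-1)
    return P@T[:3,:3].T+T[:3,3]
def proj(n,X):
    c=bot.camera_params(n);T=c["T"]
    p=(np.atleast_2d(X)-T[:3,3])@T[:3,:3]
    return np.stack([c["cx"]+c["fx"]*p[:,0]/-p[:,2],c["cy"]+c["fy"]*p[:,1]/p[:,2]],-1)
E
python3 - <<'E'
from h import *
s=np.load("side0rgb.npy")[:,:,::-1];t=np.load("top0rgb.npy")[:,:,::-1]
a=cv2.resize(s[150:310,190:350],(600,600),interpolation=cv2.INTER_CUBIC)
cv2.imwrite("pics/c1.png",a)
cv2.imwrite("pics/c2.png",cv2.resize(t[140:280,180:360],(792,600),interpolation=cv2.INTER_CUBIC))
S=cloud("side",np.load("side0.npy"));Tt=cloud("top",np.load("top0.npy"))
for p in [(300,206),(301,205),(299,182),(330,206),(320,259),(215,215),(208,187)]: print("top",p,Tt[p[1],p[0]].round(3))
for p in [(287,216),(287,235),(315,238)]: print("side",p,S[p[1],p[0]].round(3))
E
```

```text
top (300, 206) [ 0.55  -0.1    0.195]
top (301, 205) [ 0.553 -0.103  0.192]
top (299, 182) [ 0.629 -0.098  0.175]
top (330, 206) [ 0.561 -0.215  0.056]
top (320, 259) [ 0.376 -0.179  0.06 ]
top (215, 215) [0.527 0.19  0.042]
top (208, 187) [0.619 0.207 0.106]
side (287, 216) [ 0.555 -0.099  0.187]
side (287, 235) [ 0.548 -0.115  0.138]
side (315, 238) [ 0.636 -0.117  0.106]
```

View pics/c1.png

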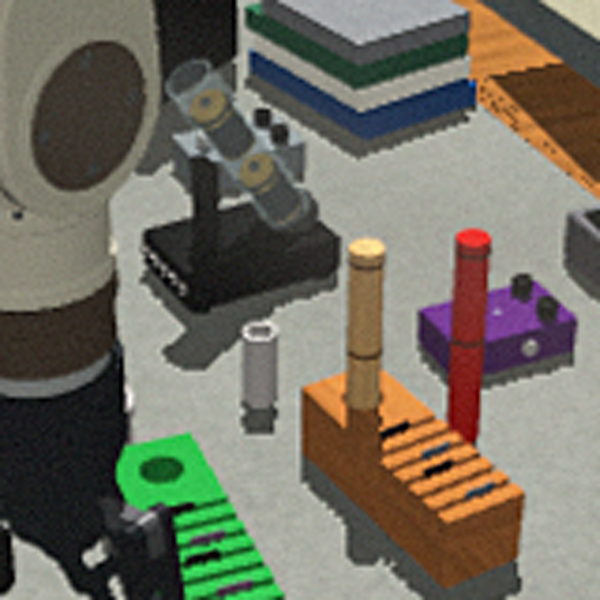

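View pics/c2.png

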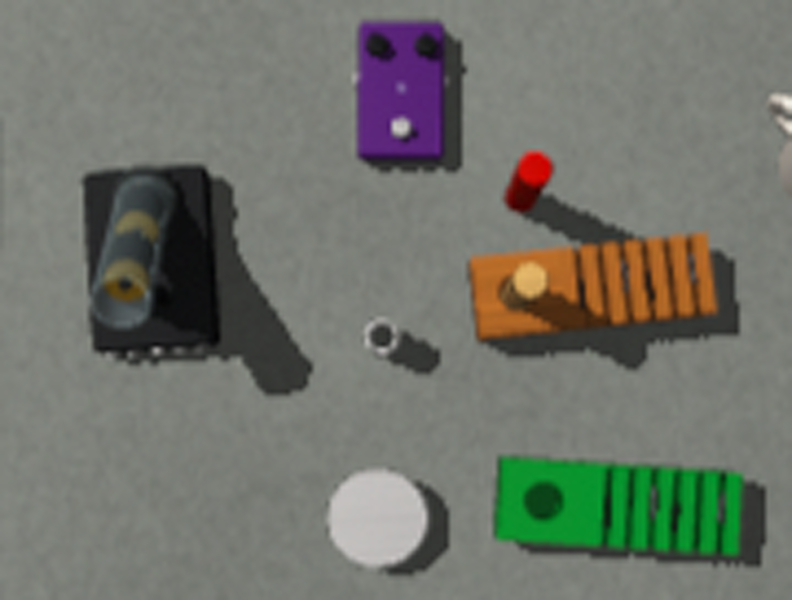

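Run:
```python
from h import *
s=np.load("side0rgb.npy")[:,:,::-1];t=np.load("top0rgb.npy")[:,:,::-1]
a=cv2.resize(s[160:220,225:285],(600,600),interpolation=cv2.INTER_CUBIC)   # x10
b=cv2.resize(t[173:223,190:240],(600,600),interpolation=cv2.INTER_CUBIC)  # x12
cv2.imwrite("pics/d1.png",a);cv2.imwrite("pics/d2.png",b)
Tt=cloud("top",np.load("top0.npy"));S=cloud("side",np.load("side0.npy"))
np.set_printoptions(linewidth=250)
print((Tt[178:224:2,192:232:2,2]*1000).astype(int))
# rack top plane pts
rgb=np.load("top0rgb.npy").astype(int)
m=(rgb[...,0]>150)&(rgb[...,2]<80)&(rgb[...,1]<150)&(rgb[...,1]>60)&(abs(Tt[...,2]-.06)<.01)
m[:, :280]=0; m[:,350:]=0;
P=Tt[m];print(len(P),P[:,2].mean(),cv2.minAreaRect((P[:,:2]*1000).astype(np.float32)))
# rod side
d=np.load("side0.npy")
m=(abs(S[...,0]-.55)<.03)&(abs(S[...,1]+.1)<.03)&(S[...,2]>.075)
Q=S[m];print(len(Q),Q[:,2].max())
from scipy.optimize import least_squares
cam=bot.camera_params("side")["T"][:3,3]
f=lambda p:np.hypot(Q[:,0]-p[0]-p[2]*(Q[:,2]-.13),Q[:,1]-p[1]-p[3]*(Q[:,2]-.13))-.013
Q=Q[Q[:,2]<.185]
r=least_squares(f,[.55,-.1,0,0],loss="soft_l1",f_scale=.002);print(r.x,np.std(r.fun))
m=(abs(Tt[...,0]-.55)<.03)&(abs(Tt[...,1]+.1)<.03)&(Tt[...,2]>.18)
print("top disc",Tt[m].mean(0),m.sum())
```

```text
[[ -6  -4  -6  -5   2   6   0   1  -4   0  56   0  27  28  25  39  42   2   2   0]
 [  0   6  -1   3  35  40  38  37  57  62  58  67  55  39  42  40  39  39  -1   0]
 [ -2  -1  -3  -3  35  40  37  62  61  74  70  67  63  55  38  38  41  40   0   0]
 [ -2  -3   0   3  39  41  39  58  85  87  84  86  69  55  42  38  42  38   1   1]
 [  1  -7  -6   5  39  37  40  79  98 102 101  90  78  63  40  38  34  39   1   1]
 [  0  -5   1  -4  37  43  39 103 111 113 115 104  95  60  32  36  42  38  -3   0]
 [  2   1   3   3  37  41  43 116 123 130 124 118 105  46  39  38  41  42  -1   4]
 [  0  -1   0   3  47  37 114 133 148 141 134 129 112  41  43  42  40  42   1  -2]
 [  7  -5  -6  -4  40  35 135 143 154 152 145 137 122  37  42  38  38  37   0   0]
 [ -1  -3  -2   2  39  42 157 164 166 163 161 148 126  42  33  39  43  37  19  -1]
 [ -1   0  -4   2  42  45 163 179 179 174 172 161 128  43  38  33  40  40  14   4]
 [  1  -2   0   2  36 164 183 186 191 189 182 167 139  44  37  40  40  37  17   0]
 [  2   2  -2  -5  43 187 197 206 204 193 190 175  35  40  36  38  40  43  25   0]
 [  2   1   0   0  34
[... 384 characters left out ...]
  40   2]
 [ -2  -1   0   3  -8  42 188 187 188 190 193  42  43  42  43  36  45  45  44   0]
 [ -2  -5   0   4   0  39  35  34  39  35  41  35  39  40  45  40  39  37  40  -3]
 [  6   0   3   3   2  45  29  40  36  43  35  39  32  39  44  42  41  41  42  -2]
 [  0   2  -3   4  -1  39  38  38  42  42  42  36  35  35  28  29  29  27   0  -2]
 [  2  -2   0   2   0  -9  28  29   3  18   1   1  -1   0   0   1   1  -4  -3   2]]
538 0.059605745973870736 ((561.3121337890625, -160.04501342773438), (63.171077728271484, 188.44808959960938), 6.618983268737793)
369 0.19203503014210366
[ 0.55443984 -0.10104891 -0.00920841  0.00248424] 0.0016961481334096724
top disc [ 0.55422705 -0.09963506  0.18940201] 51
```

View pics/d1.png

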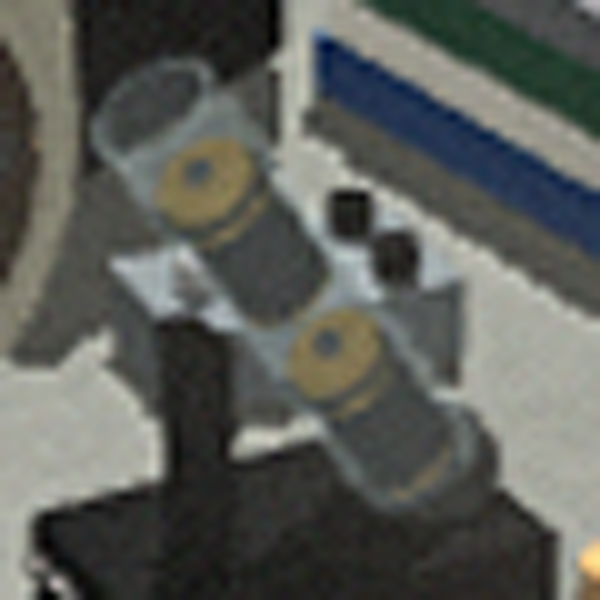

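View pics/d2.png

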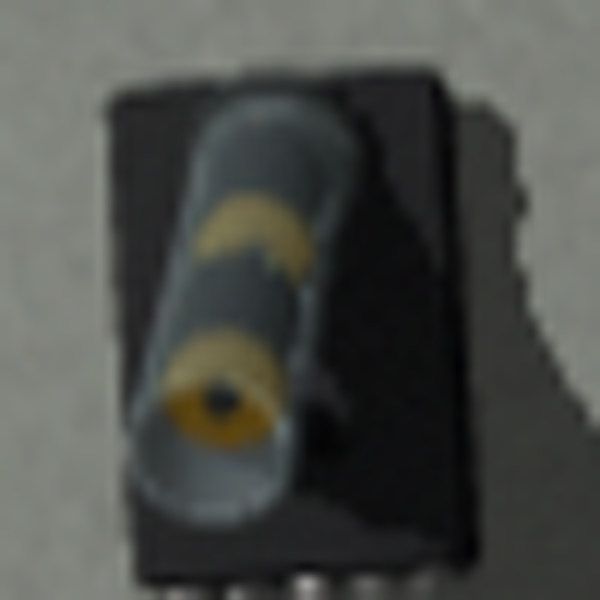

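Run:
```python
from h import *
from scipy.optimize import least_squares
Tt=cloud("top",np.load("top0.npy"));S=cloud("side",np.load("side0.npy"))
L=np.radians(32)
def ax(y,l=L): return np.array([-np.sin(l)*np.cos(y),-np.sin(l)*np.sin(y),np.cos(l)])
def res(p,P,l=L):
    M=np.array([p[0],p[1],.201]);a=ax(p[2],l);v=P-M;t=v@a
    return np.linalg.norm(v-np.outer(t,a),axis=1)-.0225,t
# brick yaw
m=(abs(Tt[...,2]-.04)<.009)&(abs(Tt[...,0]-.58)<.1)&(abs(Tt[...,1]-.19)<.08)
r=cv2.minAreaRect((Tt[m][:,:2]*1000).astype(np.float32));print("brick",r)
p0=[.52,.21,0.0]
ap=[]
for nm,C in(("top",Tt),("side",S),("both",None)):
    def sel(C):
        m=(C[...,0]>.47)&(C[...,0]<.66)&(abs(C[...,1]-.2)<.06)&(C[...,2]>.065)&(C[...,2]<.23);return C[m]
    P=sel(C) if C is not None else np.vstack([sel(Tt),sel(S)])
    p=np.array(p0)
    for k in range(6):
        e,t=res(p,P); g=(t<-.003)&(t>-.17)&(abs(e)<(.02 if k<2 else .007))
        Q=P[g]
        p=least_squares(lambda p:res(p,Q)[0],p,loss="soft_l1",f_scale=.002).x
    q=least_squares(lambda p:res(p,Q,p[3])[0],np.r_[p,L],loss="soft_l1",f_scale=.002).x
    print(nm,len(Q),p.round(4),np.std(res(p,Q)[0]).round(4),res(p,Q)[0].mean().round(4),"free lean",q.round(4))
    ap.append(p)
p=ap[2];a=ax(p[2]);M=np.r_[p[:2],.201]
u=np.cross(a,[0,0,1]);u/=np.linalg.norm(u);w=np.cross(a,u)
th=np.linspace(0,2*np.pi,80)
ring=lambda c,r:c+r*(np.outer(np.cos(th),u)+np.outer(np.sin(th),w))
for n,o,k,fn in(("side",(225,160,60),10,"e1"),("top",(190,173,50),12,"e2")):
    im=np.load(n+"0rgb.npy")[:,:,::-1];im=cv2.resize(im[o[1]:o[1]+o[2],o[0]:o[0]+o[2]],(600,600),interpolation=cv2.INTER_CUBIC)
    for c,rr,col in((M,.0225,(0,0,255)),(M-.184*a,.0225,(0,255,0))):
        q=(proj(n,ring(c,rr))-np.array(o[:2])+.5)*k
        cv2.polylines(im,[q.astype(np.int32)],True,col,1)
    cv2.imwrite(f"pics/{fn}.png",im)
```

```text
brick ((582.2350463867188, 196.9161376953125), (153.01243591308594, 100.3544692993164), 5.214765548706055)
top 360 [0.5352 0.1928 0.0977] 0.0016 -0.001 free lean [0.5363 0.1932 0.0914 0.5465]
side 593 [0.5344 0.1917 0.1069] 0.0024 -0.0005 free lean [0.5345 0.1917 0.1069 0.5578]
both 948 [0.5349 0.192  0.1052] 0.0021 -0.0006 free lean [0.5355 0.1921 0.1041 0.552 ]
```

View pics/e1.png

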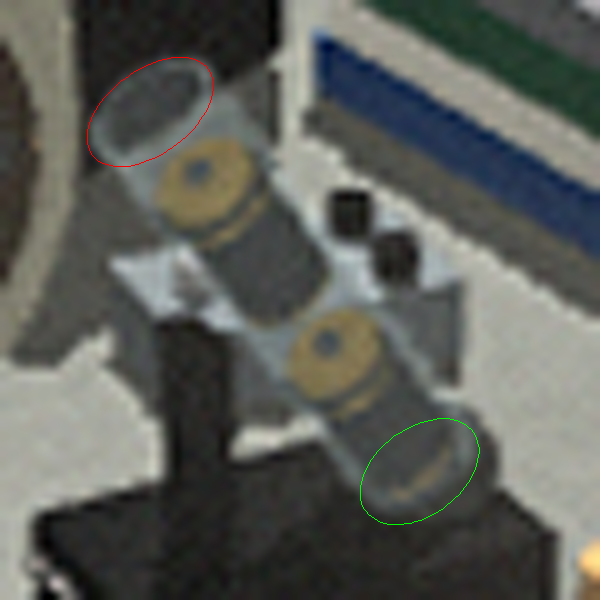

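View pics/e2.png

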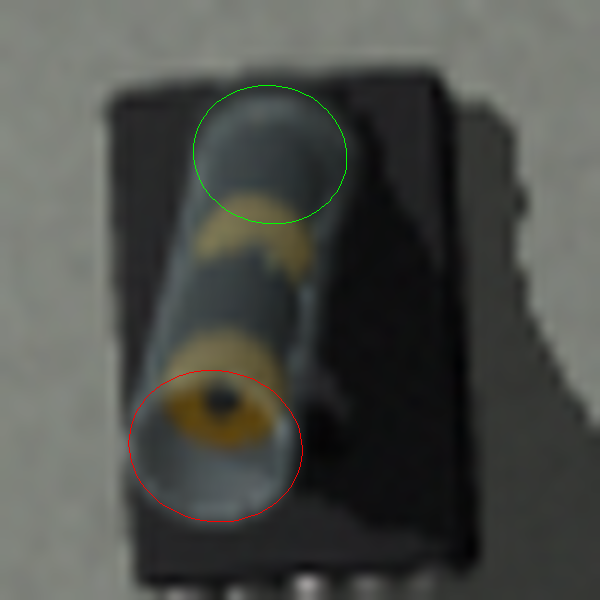

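The fit overlays match both views: the mouth rim at side crop (150,110) and top crop (215,445), and the floor ring at (420,470) and (270,155). The tan dowel is in the wooden rack, so the choice holds. Next I plan the moves.

```bash
cat >> h.py <<'E'
from scipy.spatial.transform import Rotation as R
YAW=.102;L=np.radians(32)
AX=np.array([-np.sin(L)*np.cos(YAW),-np.sin(L)*np.sin(YAW),np.cos(L)])
M=np.array([.535,.192,.201]); ROD=np.array([.5543,-.1003])
U=np.array([-np.sin(YAW),np.cos(YAW),0])
def frame(d,zdir):   # tool x=d, z=zdir
    return np.stack([d,np.cross(zdir,d),zdir],1)
def rel(P0,R0,P1,R1):
    s=R0.T@(np.asarray(P1)-P0)/.25; w=R.from_matrix(R0.T@R1).as_rotvec()/.5
    return s.round(4),w.round(4)
def cur():
    o=bot.get_obs();return o["eef_pos"],R.from_quat(o["tool_rot"]).as_matrix(),o
E
python3 - <<'E'
from h import *
P,R0,o=cur();print(R0.round(3))
for sg in(1,-1):
    F=frame(np.array([0,0,-1.]),sg*U)
    print(sg,rel(P,R0,[*ROD,.26],F))
    F2=frame(-AX,sg*U); print(rel(M,F,M,F2))
E
```

```text
[[-0.001  0.906  0.423]
 [ 0.002  0.423 -0.906]
 [-1.     0.    -0.002]]
1 (array([-0.1166,  1.8393, -0.6966]), array([-5.6137e+00, -9.0000e-04, -5.2000e-03]))
(array([0., 0., 0.]), array([ 0.   ,  0.   , -1.117]))
-1 (array([-0.1166,  1.8393, -0.6966]), array([ 6.695e-01, -3.700e-03,  6.000e-04]))
(array([0., 0., 0.]), array([ 0.   , -0.   ,  1.117]))
```

{"api": "apply_moves", "payload": {"targets": [-0.12,0.2,-0.08,0,0,0,1,-0.12,0.35,-0.14,0,0,0,1,-0.12,0.5,-0.2,0,0,0,1,-0.12,0.65,-0.25,0,0,0,1,-0.12,0.8,-0.31,0,0,0,1,-0.12,0.92,-0.35,0,0,0,1,-0.12,0.92,-0.35,0,0,0,1]}}

```text
clock: 0.68
eef_pos: [0.3868, -0.2717, 0.2609]
tool_rot: [0.378, 0.598, -0.376, 0.598]
ft_force: [-0.5, 0.3, 0.4]
grip_width: 0.0853
```

Run:
```python
from h import *
P,R0,o=cur();print(P,o["joint_pos"].round(3),o["clock"]);print(R0.round(3))
for sg in(1,-1):
    F=frame(np.array([0,0,-1.]),sg*U)
    print(sg,rel(P,R0,[*ROD,.26],F))
```

```text
[ 0.38683681 -0.27165072  0.26093002] [-6.140e-01  1.750e-01 -1.000e-03  1.395e+00  3.000e-03  2.082e+00] 0.6833
[[ 0.002  0.902  0.431]
 [ 0.002  0.431 -0.902]
 [-1.     0.003 -0.002]]
1 (array([ 0.0065,  0.8998, -0.3299]), array([-5.5964,  0.0062, -0.0056]))
-1 (array([ 0.0065,  0.8998, -0.3299]), array([ 0.6868, -0.004 , -0.0044]))
```

{"api": "apply_moves", "payload": {"targets": [0,0.15,-0.055,-0.25,0,0,1,0,0.3,-0.11,-0.5,0,0,1,0,0.45,-0.165,-0.75,0,0,1,0,0.45,-0.165,-1,0,0,1]}}

```text
clock: 1.02
eef_pos: [0.4711, -0.1872, 0.2605]
tool_rot: [0.217, 0.673, -0.215, 0.674]
ft_force: [0.6, -0.8, -0.1]
grip_width: 0.0853
```

{"api": "apply_moves", "payload": {"targets": [0,0,0,-0.25,0,0,1,0,0,0,-0.5,0,0,1,0,0,0,-0.75,0,0,1,0,0,0,-1,0,0,1]}}

```text
clock: 1.35
eef_pos: [0.467, -0.1915, 0.2607]
tool_rot: [0.045, 0.706, -0.045, 0.705]
ft_force: [-0.6, -0.4, 0.1]
grip_width: 0.0851
```

{"api": "apply_moves", "payload": {"targets": [0,0,0,-0.25,0,0,1,0,0,0,-0.5,0,0,1,0,0,0,-0.75,0,0,1,0,0,0,-1,0,0,1]}}

```text
clock: 1.68
eef_pos: [0.4669, -0.1918, 0.2608]
tool_rot: [-0.131, 0.695, 0.131, 0.695]
ft_force: [0.1, 0.7, 0.9]
grip_width: 0.0856
```

{"api": "apply_moves", "payload": {"targets": [0,0,0,-0.25,0,0,1,0,0,0,-0.5,0,0,1,0,0,0,-0.75,0,0,1,0,0,0,-1,0,0,1]}}

```text
clock: 2.02
eef_pos: [0.4669, -0.1918, 0.2608]
tool_rot: [-0.298, 0.641, 0.299, 0.641]
ft_force: [-1.2, -0.6, 0.0]
grip_width: 0.0854
```

{"api": "apply_moves", "payload": {"targets": [0,0,0,-0.25,0,0,1,0,0,0,-0.5,0,0,1,0,0,0,-0.75,0,0,1,0,0,0,-1,0,0,1]}}

```text
clock: 2.35
eef_pos: [0.4669, -0.1918, 0.2608]
tool_rot: [-0.447, 0.547, 0.448, 0.547]
ft_force: [0.6, 0.4, 0.7]
grip_width: 0.0853
```

Run:
```python
from h import *
P,R0,o=cur();print(P,o["joint_pos"].round(3),o["clock"]);print(R0.round(3))
for sg in(1,):
    F=frame(np.array([0,0,-1.]),sg*U)
    print(sg,rel(P,R0,[*ROD,.26],F))
```

```text
[ 0.46688987 -0.19179946  0.26077019] [-0.39   0.241  0.081  1.413 -0.    -0.191] 2.35
[[-0.001 -0.98   0.198]
 [ 0.     0.198  0.98 ]
 [-1.     0.001  0.   ]]
1 (array([ 0.0028, -0.2704,  0.4279]), array([-6.019e-01,  6.000e-04, -2.500e-03]))
```

{"api": "apply_moves", "payload": {"targets": [0.003,-0.09,0.14,-0.2,0,0,1,0.003,-0.18,0.28,-0.4,0,0,1,0.003,-0.27,0.428,-0.602,0,-0.002,1,0.003,-0.27,0.428,-0.602,0,-0.002,1,0.003,-0.27,0.428,-0.602,0,-0.002,1,0.003,-0.27,0.428,-0.602,0,-0.002,1]}}

```text
clock: 2.85
eef_pos: [0.5547, -0.1006, 0.2597]
tool_rot: [-0.523, 0.476, 0.524, 0.475]
ft_force: [-0.7, 0.2, -0.0]
grip_width: 0.0853
```

Run:
```python
from h import *
p,d=bot.camera("side");cv2.imwrite("pics/s1.png",cv2.resize(p[120:320,180:380,::-1],(600,600),interpolation=cv2.INTER_CUBIC))
P,R0,o=cur();print(P,o["joint_pos"].round(3),o["clock"]);print(R0.round(3))
F=frame(np.array([0,0,-1.]),U)
print(rel(P,R0,[*ROD,.136],F))
```

```text
[ 0.55442178 -0.10113355  0.26011873] [-0.18   0.361  0.245  1.456 -0.    -0.275] 2.9
[[-0.001 -0.995 -0.095]
 [-0.    -0.095  0.995]
 [-1.     0.001 -0.   ]]
(array([ 4.965e-01, -1.000e-04,  3.500e-03]), array([-0.0138, -0.0004, -0.0012]))
```

View pics/s1.png

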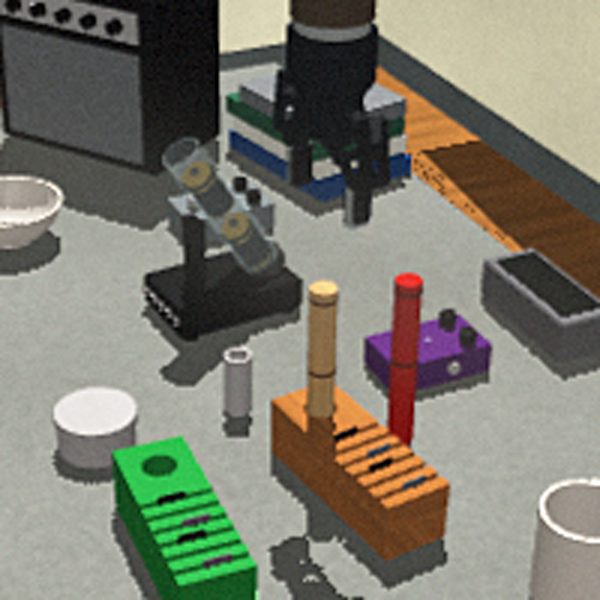

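The gripper is centred over the tan rod, with fingers at crop (300,160) and (355,205) and the rod top at (322,290). I descend and grip.

{"api": "apply_moves", "payload": {"targets": [0.1,0,0.003,0,0,0,1,0.2,0,0.003,0,0,0,1,0.3,0,0.003,0,0,0,1,0.4,0,0.003,0,0,0,1,0.496,0,0.003,0,0,0,1,0.496,0,0.003,0,0,0,1,0.496,0,0.003,0,0,0,1]}}

```text
clock: 3.48
eef_pos: [0.5534, -0.1008, 0.1359]
tool_rot: [-0.522, 0.476, 0.524, 0.476]
ft_force: [-0.6, -0.1, 0.3]
grip_width: 0.0855
```

{"api": "apply_moves", "payload": {"targets": [0,0,0,0,0,0,0,0,0,0,0,0,0,0,0,0,0,0,0,0,0,0,0,0,0,0,0,0,0,0,0,0,0,0,0,0,0,0,0,0,0,0,0,0,0,0,0,0,0,0,0,0,0,0,0,0]}}

```text
clock: 4.15
eef_pos: [0.5562, -0.0998, 0.1377]
tool_rot: [0.524, -0.475, -0.523, -0.476]
ft_force: [-0.8, -1.0, 6.1]
grip_width: 0.0248
```

Run:
```python
from h import *
p,d=bot.camera("side");cv2.imwrite("pics/s2.png",cv2.resize(p[150:310,210:370,::-1],(600,600),interpolation=cv2.INTER_CUBIC))
P,R0,o=cur();print(P,o["joint_pos"].round(3),o["clock"],o["ft_force"],o["grip_width"]);print(R0.round(3))
```

```text
[ 0.55615684 -0.09977803  0.13775247] [-0.178  0.421  0.011  1.158  0.    -0.274] 4.2 [-0.55071097  0.8615217   5.76117238] 0.024898310495428053
[[ 0.003 -0.995 -0.096]
 [-0.    -0.096  0.995]
 [-1.    -0.003 -0.001]]
```

View pics/s2.png

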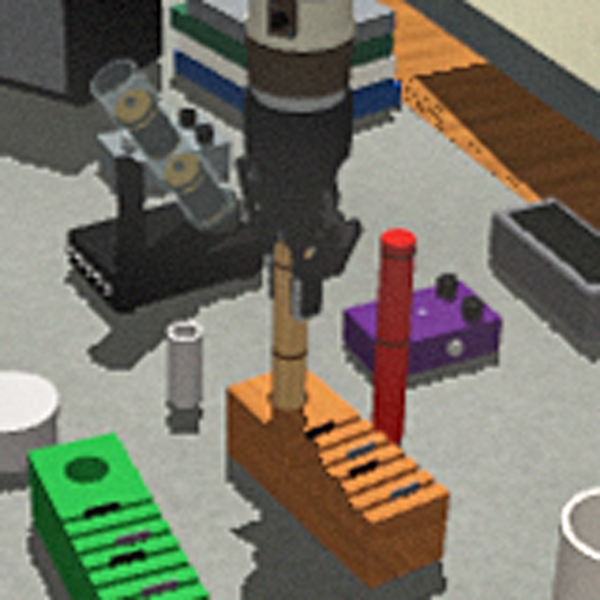

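{"api": "apply_moves", "payload": {"targets": [-0.05,0,0,0,0,0,0,-0.15,0,0,0,0,0,0,-0.25,0,0,0,0,0,0,-0.35,0,0,0,0,0,0,-0.45,0,0,0,0,0,0,-0.55,0,0,0,0,0,0,-0.65,0,0,0,0,0,0,-0.75,0,0,0,0,0,0,-0.85,0,0,0,0,0,0,-0.85,0,0,0,0,0,0,-0.85,0,0,0,0,0,0]}}

```text
clock: 5.12
eef_pos: [0.5557, -0.0998, 0.3501]
tool_rot: [0.525, -0.475, -0.522, -0.476]
ft_force: [-1.4, 0.1, -1.7]
grip_width: 0.0244
```

Run:
```python
from h import *
p,d=bot.camera("side");cv2.imwrite("pics/s3.png",cv2.resize(p[60:310,160:410,::-1],(600,600),interpolation=cv2.INTER_CUBIC))
P,R0,o=cur();print(P,o["joint_pos"].round(3),o["clock"],o["ft_force"],o["grip_width"]);print(R0.round(3))
for t in (.04,.024):
  print(rel(P,R0,M+AX*(.128+t),frame(-AX,U)))
```

```text
[ 0.55511221 -0.09967087  0.34845181] [-0.178  0.364  0.476  1.682  0.    -0.274] 5.1667 [-0.73987596 -0.40090295 -1.42131805] 0.0247382778719817
[[ 0.001 -0.995 -0.096]
 [ 0.    -0.096  0.995]
 [-1.    -0.001 -0.   ]]
(array([0.0197, 0.324 , 1.167 ]), array([-0.0111, -0.0033, -1.1159]))
(array([0.074 , 0.2901, 1.1672]), array([-0.0111, -0.0033, -1.1159]))
```

View pics/s3.png

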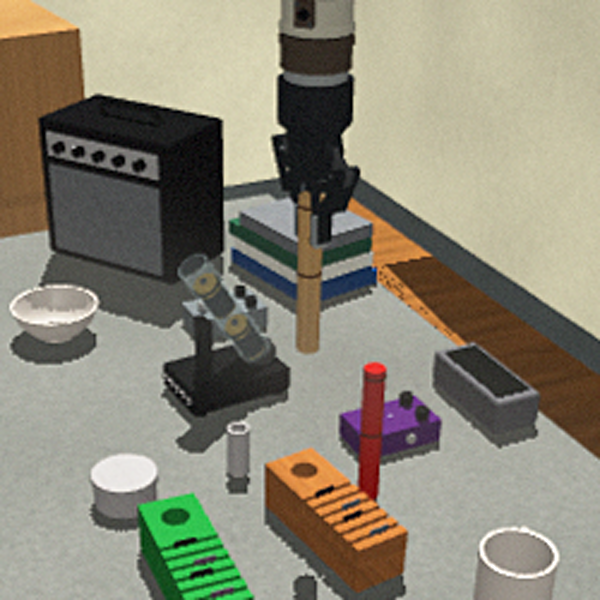

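{"api": "apply_moves", "payload": {"targets": [-0.05,0.1,0,-0.001,0,0,0,-0.1,0.2,0.05,-0.002,0,0,0,-0.1,0.3,0.15,-0.003,0,-0.1,0,-0.1,0.4,0.25,-0.004,0,-0.2,0,-0.1,0.45,0.35,-0.006,0,-0.35,0,-0.1,0.45,0.45,-0.007,0,-0.5,0,-0.1,0.45,0.55,-0.008,0,-0.65,0,-0.1,0.45,0.65,-0.009,0,-0.8,0,-0.1,0.45,0.75,-0.01,0,-0.95,0,-0.1,0.45,0.85,-0.01,0,-1,0,-0.1,0.45,0.95,-0.01,0,-1,0,-0.1,0.45,0.95,-0.01,0,-1,0]}}

```text
clock: 6.17
eef_pos: [0.418, 0.1292, 0.3712]
tool_rot: [0.627, -0.328, -0.394, -0.587]
ft_force: [-0.3, 0.7, -0.8]
grip_width: 0.0245
```

Run:
```python
from h import *
P,R0,o=cur();print(P,o["joint_pos"].round(3),o["clock"],o["ft_force"],o["grip_width"]);print(R0.round(3))
for t in (.04,.024):
  print(rel(P,R0,M+AX*(.128+t),frame(-AX,U)))
```

```text
[0.41802309 0.12918545 0.37122537] [ 0.394 -0.291 -0.274  1.108 -0.136  0.252] 6.1667 [-0.34275805  0.71140835 -0.79312061] 0.02446385770341851
[[ 0.474 -0.874 -0.108]
 [ 0.051 -0.095  0.994]
 [-0.879 -0.477 -0.001]]
(array([ 0.1624, -0.0668,  0.2016]), array([ 0.0114,  0.0045, -0.1224]))
(array([ 0.2262, -0.0707,  0.2014]), array([ 0.0114,  0.0045, -0.1224]))
```

{"api": "apply_moves", "payload": {"targets": [0,-0.03,0.1,0.005,0.002,-0.06,0,0.03,-0.067,0.2016,0.011,0.004,-0.122,0,0.1,-0.067,0.2016,0.011,0.004,-0.122,0,0.162,-0.067,0.2016,0.011,0.004,-0.122,0,0.162,-0.067,0.2016,0.011,0.004,-0.122,0,0.162,-0.067,0.2016,0.011,0.004,-0.122,0]}}

```text
clock: 6.67
eef_pos: [0.4482, 0.1784, 0.3436]
tool_rot: [0.635, -0.314, -0.372, -0.6]
ft_force: [-0.1, 0.1, -0.5]
grip_width: 0.0249
```

```bash
cat > look.py <<'E'
from h import *
import sys
def tag(k):
    ims={n:bot.camera(n) for n in("side","top")}
    P,R0,o=cur();d=R0[:,0]
    print(P.round(4),o["clock"],o["ft_force"].round(1),"axial",(o["ft_force"]@R0[:,0]).round(1),o["grip_width"])
    v=P-M;print("TCP along axis",(v@AX).round(4),"lat u",(v@U).round(4),"lat w",(v@np.cross(U,AX)).round(4),"angle",np.degrees(np.arccos(-d@AX)).round(2))
    tip=P+d*.128;v=tip-M;print("tip along",(v@AX).round(4),(v@U).round(4),(v@np.cross(U,AX)).round(4))
    print("to axis t=.04",rel(P,R0,M+AX*(.168),frame(-AX,U)))
    th=np.linspace(0,2*np.pi,60);w=np.cross(U,AX)
    for n,o_,z in(("side",(215,110,110),6),("top",(170,150,100),6)):
        p,dd=ims[n];np.save(f"{n}{k}.npy",dd)
        im=cv2.resize(p[o_[1]:o_[1]+o_[2],o_[0]:o_[0]+o_[2],::-1],(o_[2]*z,)*2,interpolation=cv2.INTER_CUBIC)
        for c,r,col,e1,e2 in((M,.019,(0,0,255),U,w),(tip,.013,(0,255,0),R0[:,1],R0[:,2])):
            q=(proj(n,c+r*(np.outer(np.cos(th),e1)+np.outer(np.sin(th),e2)))-np.array(o_[:2])+.5)*z
            cv2.polylines(im,[q.astype(np.int32)],True,col,1)
        cv2.imwrite(f"pics/{n}{k}.png",im[:600,:600])
tag(sys.argv[1])
E
python3 look.py A
```

```text
[0.4491 0.1788 0.3463] 6.7667 [ 0.2  0.  -0.7] axial 0.7 0.024530695516093663
TCP along axis 0.1692 lat u -0.0044 lat w 0.0034 angle 0.32
tip along 0.0412 -0.005 0.0037
to axis t=.04 (array([0.0046, 0.0137, 0.0175]), array([-0.0124, -0.0094,  0.0056]))
```

View pics/sideA.png

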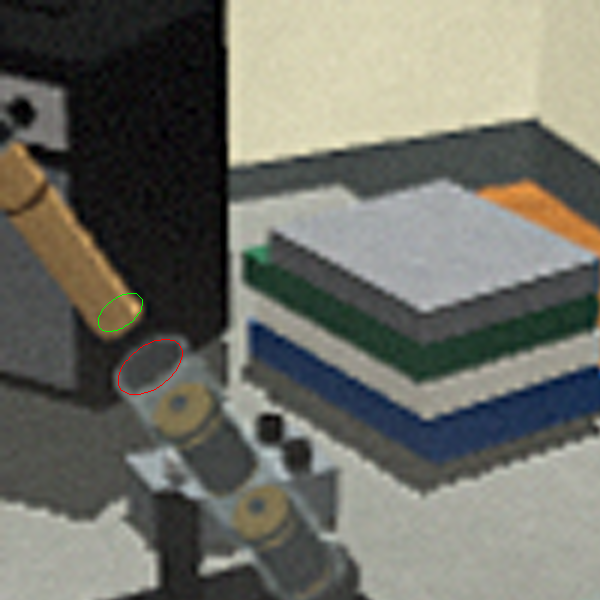

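View pics/topA.png

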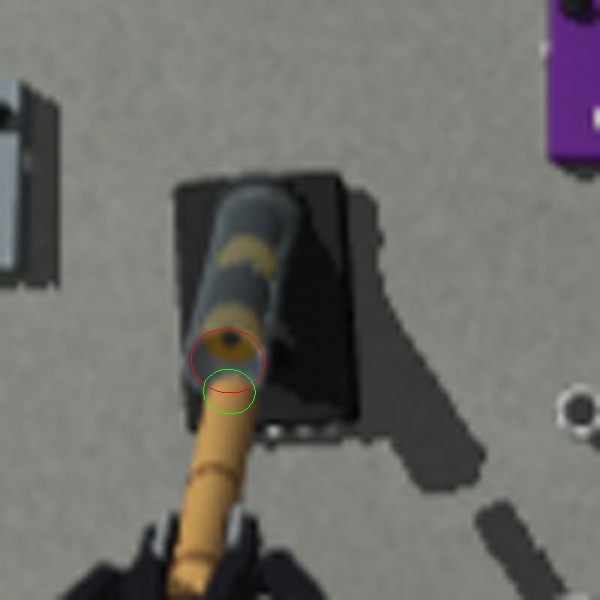

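The rod's end in the side view (about 120,322) sits slightly below the predicted ring (120,312). I fit the rod from depth.

```bash
cat > rodfit.py <<'E'
from h import *
import sys
from scipy.optimize import least_squares
def fit(k,verbose=True):
    P,R0,o=cur();d0=R0[:,0];w=np.cross(U,AX)
    tip=P+d0*.128;out=[]
    for n in("side","top","both"):
        C=np.vstack([cloud(m,np.load(f"{m}{k}.npy")).reshape(-1,3) for m in (("side","top") if n=="both" else (n,))])
        v=C-tip;t=-(v@d0);r=np.linalg.norm(v+np.outer(t,d0),axis=1)
        Q=C[(t>.004)&(t<.085)&(r<.022)]
        def f(p):
            d=d0+p[2]*R0[:,1]+p[3]*R0[:,2];d=d/np.linalg.norm(d)
            c=tip+p[0]*R0[:,1]+p[1]*R0[:,2];v=Q-c;t=v@d
            return np.linalg.norm(v-np.outer(t,d),axis=1)-.013
        for _ in range(3):
            s=least_squares(f,[0,0,0,0],loss="soft_l1",f_scale=.002)
            Q=Q[abs(s.fun)<.005]
            s=least_squares(f,s.x,loss="soft_l1",f_scale=.002)
        c=tip+s.x[0]*R0[:,1]+s.x[1]*R0[:,2];d=d0+s.x[2]*R0[:,1]+s.x[3]*R0[:,2];d/=np.linalg.norm(d)
        # end along
        v=C-c;t=v@d;r=np.linalg.norm(v-np.outer(t,d),axis=1);tt=t[(r<.0155)&(t<.03)&(t>-.08)]
        print(n,len(Q),"off y,z",s.x.round(4),"std",s.fun.std().round(4),"tipmax",np.percentile(tt,[90,97,99,100]).round(4))
        vv=c-M;print("   tip rel mouth: along",(vv@AX).round(4),"u",(vv@U).round(4),"w",(vv@w).round(4),"dir err u,w",(d@U).round(4),(d@w).round(4))
fit(sys.argv[1])
E
python3 rodfit.py A
```

```text
side 194 off y,z [ 0.0051 -0.0007  0.0019  0.0023] std 0.002 tipmax [-0.0073 -0.001   0.0022  0.0047]
   tip rel mouth: along 0.0412 u -0.0057 w -0.0013 dir err u,w -0.0024 0.0009
top 118 off y,z [ 0.0028 -0.0007 -0.0006  0.0007] std 0.0009 tipmax [-0.0096 -0.0028 -0.      0.0016]
   tip rel mouth: along 0.0412 u -0.0056 w 0.0009 dir err u,w -0.0041 0.0034
both 309 off y,z [ 0.0038 -0.0007  0.0017  0.0026] std 0.0017 tipmax [-0.0075 -0.0012  0.0016  0.0047]
   tip rel mouth: along 0.0412 u -0.0057 w -0.0 dir err u,w -0.0021 0.0011
```

{"api": "apply_moves", "payload": {"targets": [0,0,0.023,0,0,0,0,0,0,0.023,0,0,0,0,0,0,0.023,0,0,0,0]}}

```text
clock: 7.02
eef_pos: [0.4488, 0.1854, 0.3472]
tool_rot: [0.635, -0.311, -0.371, -0.602]
ft_force: [-0.3, 0.8, -0.7]
grip_width: 0.0253
```

```bash
python3 look.py B; python3 rodfit.py B
```

```text
[0.4486 0.1852 0.3469] 7.1167 [0.3 0.7 0.5] axial -0.2 0.02488034932684235
TCP along axis 0.1696 lat u 0.0021 lat w 0.0039 angle 0.32
tip along 0.0416 0.0016 0.0044
to axis t=.04 (array([ 0.0064,  0.0154, -0.0083]), array([-0.0112, -0.0071,  0.0084]))
side 193 off y,z [ 0.0021 -0.0011  0.0136 -0.0137] std 0.0019 tipmax [-0.0084 -0.0035 -0.0006 -0.0002]
   tip rel mouth: along 0.0416 u 0.0005 w 0.0022 dir err u,w -0.0172 -0.0094
top 123 off y,z [ 0.0018 -0.0004  0.001  -0.0012] std 0.0009 tipmax [-0.0091 -0.003   0.0001  0.0007]
   tip rel mouth: along 0.0416 u 0.0012 w 0.0026 dir err u,w -0.0047 0.0032
both 316 off y,z [ 0.002  -0.0009  0.0067 -0.0105] std 0.0016 tipmax [-0.0089 -0.0033 -0.0003  0.0006]
   tip rel mouth: along 0.0416 u 0.0007 w 0.0024 dir err u,w -0.014 -0.0025
```

View pics/topB.png

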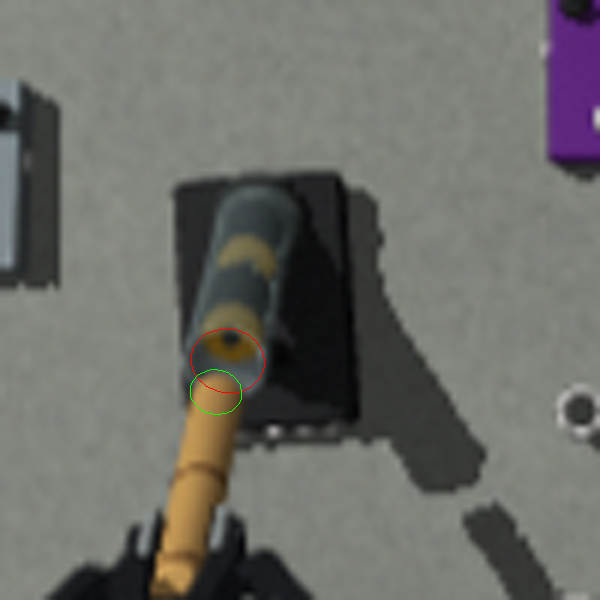

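{"api": "apply_moves", "payload": {"targets": [0.02,0.008,-0.004,0,0,0,0,0.06,0.008,-0.004,0,0,0,0,0.1,0.008,-0.004,0,0,0,0,0.14,0.008,-0.004,0,0,0,0,0.17,0.008,-0.004,0,0,0,0,0.2,0.008,-0.004,0,0,0,0,0.2,0.008,-0.004,0,0,0,0,0.2,0.008,-0.004,0,0,0,0]}}

```text
clock: 7.78
eef_pos: [0.4734, 0.1863, 0.3024]
tool_rot: [0.635, -0.312, -0.371, -0.602]
ft_force: [-0.2, -0.7, -0.7]
grip_width: 0.0249
```

```bash
python3 look.py C; python3 rodfit.py C
```

```text
[0.4737 0.1866 0.3034] 7.8833 [-0.1 -0.3  0. ] axial -0.1 0.02471297697104626
TCP along axis 0.1195 lat u 0.0009 lat w 0.0021 angle 0.31
tip along -0.0085 0.0004 0.0026
to axis t=.04 (array([-0.194 ,  0.0075, -0.0042]), array([-0.0114, -0.0073,  0.0081]))
side 179 off y,z [ 0.0027 -0.0009 -0.0008  0.0086] std 0.0019 tipmax [-0.0095 -0.0046  0.002   0.0126]
   tip rel mouth: along -0.0085 u -0.0005 w -0.0001 dir err u,w 0.0049 0.0049
top 109 off y,z [ 0.002  -0.0011 -0.0013 -0.0114] std 0.0011 tipmax [-0.0033  0.0208  0.0218  0.0225]
   tip rel mouth: along -0.0085 u -0.0007 w 0.0006 dir err u,w -0.015 0.0053
both 289 off y,z [ 0.0024 -0.0012 -0.0009 -0.0009] std 0.0017 tipmax [-0.0075  0.0028  0.0216  0.0289]
   tip rel mouth: along -0.0085 u -0.0008 w 0.0002 dir err u,w -0.0046 0.005
```

View pics/sideC.png

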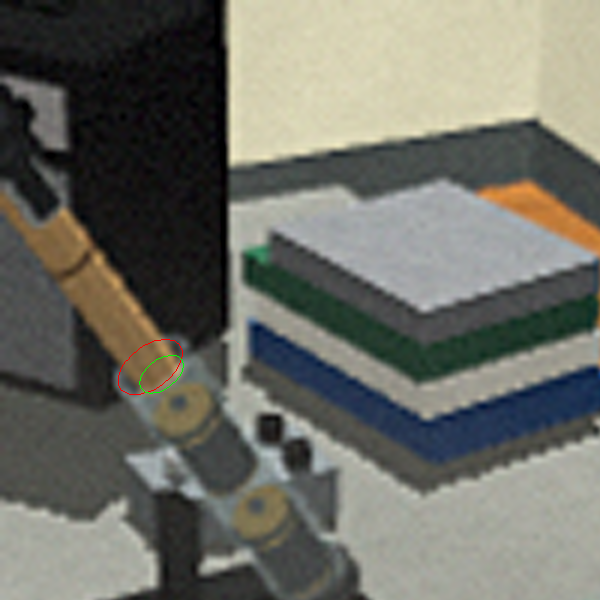

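View pics/topC.png

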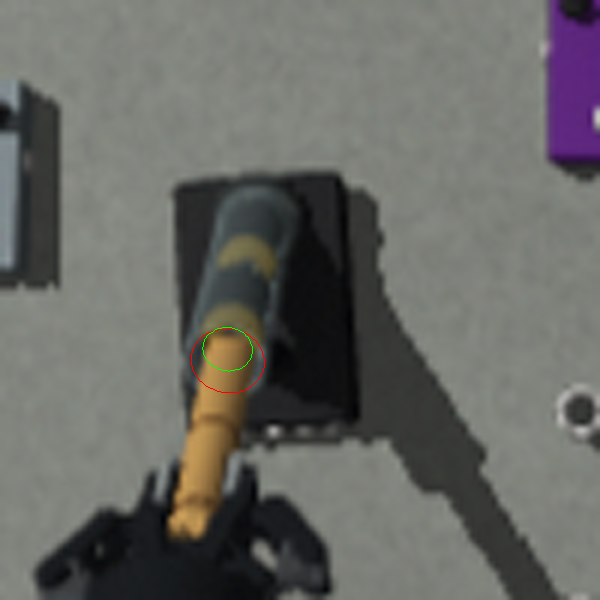

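{"api": "apply_moves", "payload": {"targets": [0.02,0,0,0,0,0,0,0.04,0,0,0,0,0,0,0.06,0,0,0,0,0,0,0.08,0,0,0,0,0,0,0.08,0,0,0,0,0,0]}}

```text
clock: 8.3
eef_pos: [0.4843, 0.1875, 0.2851]
tool_rot: [0.635, -0.312, -0.371, -0.602]
ft_force: [0.3, 0.4, -0.7]
grip_width: 0.025
```

{"api": "apply_moves", "payload": {"targets": [0.02,0,0,0,0,0,0,0.04,0,0,0,0,0,0,0.06,0,0,0,0,0,0,0.06,0,0,0,0,0,0]}}

```text
clock: 8.63
eef_pos: [0.4922, 0.1881, 0.2723]
tool_rot: [0.635, -0.312, -0.371, -0.602]
ft_force: [-0.2, 0.3, -0.1]
grip_width: 0.0252
```

```bash
python3 look.py D
```

```text
[0.4921 0.1882 0.2726] 8.7333 [0.3 0.6 0.1] axial 0.1 0.024689834686889164
TCP along axis 0.0836 lat u 0.0006 lat w 0.0014 angle 0.28
tip along -0.0444 0.0001 0.0018
to axis t=.04 (array([-0.3376,  0.0049, -0.0038]), array([-0.0111, -0.0082,  0.005 ]))
```

View pics/sideD.png

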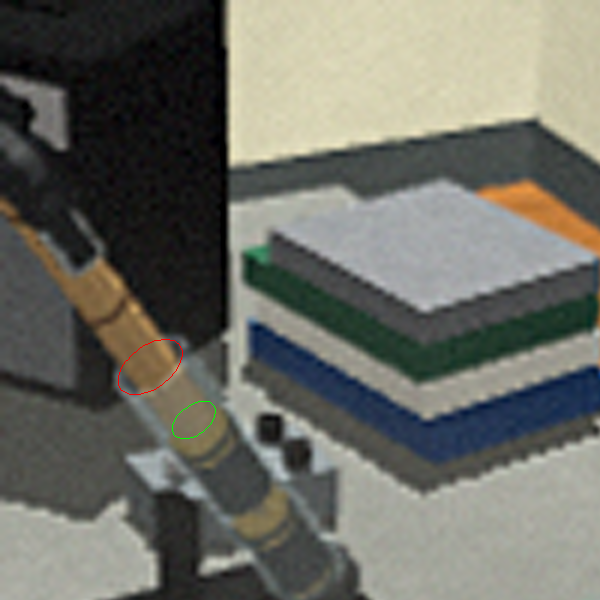

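The rod has pushed the upper cell down onto the lower one: its brass top is at about (210,440), near the lower cell's at (265,515). About 17 mm remain. I continue in small steps.

{"api": "apply_moves", "payload": {"targets": [0.008,0,0,0,0,0,0,0.016,0,0,0,0,0,0,0.024,0,0,0,0,0,0]}}

```text
clock: 8.98
eef_pos: [0.4954, 0.1886, 0.2685]
tool_rot: [0.635, -0.312, -0.371, -0.602]
ft_force: [-3.0, -0.6, 2.2]
grip_width: 0.0246
```

{"api": "apply_moves", "payload": {"targets": [0.008,0,0,0,0,0,0,0.016,0,0,0,0,0,0]}}

```text
clock: 9.15
eef_pos: [0.4976, 0.1888, 0.2651]
tool_rot: [0.635, -0.312, -0.371, -0.602]
ft_force: [-4.0, -1.1, 4.8]
grip_width: 0.0246
```

{"api": "apply_moves", "payload": {"targets": [0.008,0,0,0,0,0,0,0.016,0,0,0,0,0,0]}}

```text
clock: 9.32
eef_pos: [0.4997, 0.189, 0.2617]
tool_rot: [0.635, -0.312, -0.371, -0.602]
ft_force: [-3.5, -0.4, 4.7]
grip_width: 0.0249
```

```bash
python3 look.py E
```

```text
[0.4997 0.189  0.2612] 9.4167 [-2.  -0.   2.1] axial -2.8 0.024578479510291
TCP along axis 0.0699 lat u 0.0006 lat w 0.0018 angle 0.3
tip along -0.0581 0.0001 0.0023
to axis t=.04 (array([-0.3925,  0.006 , -0.0039]), array([-0.0112, -0.008 ,  0.0066]))
```

View pics/sideE.png

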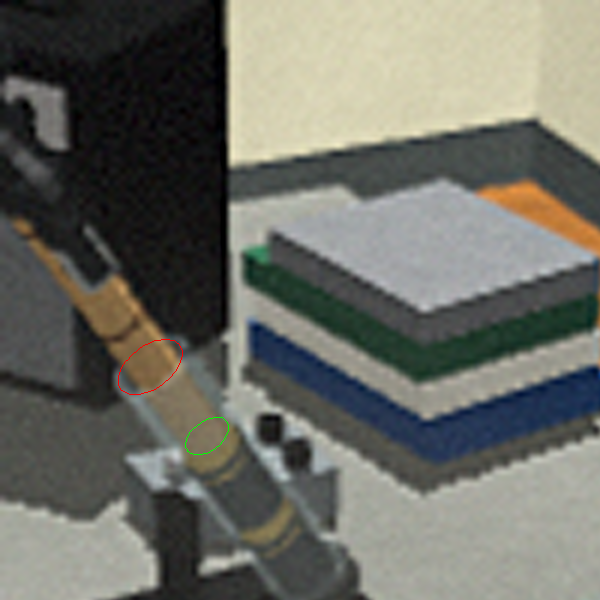

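{"api": "apply_moves", "payload": {"targets": [0.006,0,0,0,0,0,0,0.012,0,0,0,0,0,0]}}

```text
clock: 9.58
eef_pos: [0.5013, 0.1891, 0.2591]
tool_rot: [0.635, -0.312, -0.371, -0.602]
ft_force: [-3.6, -1.7, 4.7]
grip_width: 0.0248
```

{"api": "apply_moves", "payload": {"targets": [0.006,0,0,0,0,0,0,0.012,0,0,0,0,0,0]}}

```text
clock: 9.75
eef_pos: [0.5032, 0.1896, 0.2588]
tool_rot: [0.635, -0.311, -0.37, -0.603]
ft_force: [-20.7, -3.9, 24.6]
grip_width: 0.0245
```

```bash
python3 look.py F|head -3
```

```text
[0.5029 0.1895 0.2587] 9.85 [-14.4  -3.3  16.5] axial -21.8 0.02472417266757297
TCP along axis 0.066 lat u 0.0008 lat w 0.0033 angle 0.39
tip along -0.062 0.0004 0.004
```

Firm stop at exactly 62.0 mm inside the mouth, with about 22 N axial. I lean a little more and hold.

{"api": "apply_moves", "payload": {"targets": [0.003,0,0,0,0,0,0,0.003,0,0,0,0,0,0,0.003,0,0,0,0,0,0,0.003,0,0,0,0,0,0]}}

```text
clock: 10.18
eef_pos: [0.5032, 0.1896, 0.2589]
tool_rot: [0.635, -0.31, -0.37, -0.603]
ft_force: [-16.7, -3.9, 19.7]
grip_width: 0.025
```

{"api": "apply_moves", "payload": {"targets": [0.001,0,0,0,0,0,0,0.001,0,0,0,0,0,0,0.001,0,0,0,0,0,0,0.001,0,0,0,0,0,0,0.001,0,0,0,0,0,0]}}

```text
clock: 10.6
eef_pos: [0.5033, 0.1896, 0.2589]
tool_rot: [0.635, -0.31, -0.37, -0.603]
ft_force: [-17.4, -2.8, 21.0]
grip_width: 0.0248
```

```bash
python3 look.py G|head -3
```

```text
[0.5033 0.1896 0.2589] 10.7 [-17.1  -3.8  21. ] axial -27.1 0.024613286949441985
TCP along axis 0.066 lat u 0.0008 lat w 0.0038 angle 0.45
tip along -0.062 0.0005 0.0047
```

View pics/sideG.png

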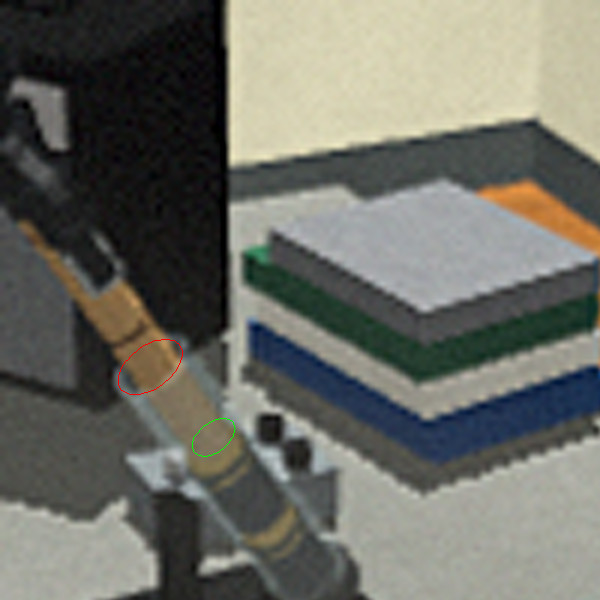

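I held 25–27 N for about a second at the expected home depth. Now I withdraw along the axis.

{"api": "apply_moves", "payload": {"targets": [-0.02,0,0,0,0,0,0,-0.06,0,0,0,0,0,0,-0.1,0,0,0,0,0,0,-0.15,0,0,0,0,0,0,-0.2,0,0,0,0,0,0,-0.25,0,0,0,0,0,0,-0.3,0,0,0,0,0,0,-0.37,0,0,0,0,0,0,-0.44,0,0,0,0,0,0,-0.5,0,0,0,0,0,0,-0.55,0,0,0,0,0,0,-0.55,0,0,0,0,0,0]}}

```text
clock: 11.7
eef_pos: [0.4306, 0.1831, 0.3742]
tool_rot: [0.635, -0.31, -0.37, -0.603]
ft_force: [0.7, 0.4, 0.0]
grip_width: 0.0246
```

```bash
python3 look.py H
python3 - <<'E'
from h import *
# predicted nub tops when home
for n in("side","top"): print(n,"home nub top",proj(n,M-.062*AX),"low nub",proj(n,M-.123*AX))
P,R0,o=cur();print(o["joint_pos"].round(3))
F=frame(np.array([0,0,-1.]),U)
print(rel(P,R0,[ROD[0]+.002,ROD[1],.36],F))
# hole from depth/colour in top view before? rack hole pixel
print(proj("top",[*ROD,.06]),proj("side",[*ROD,.06]))
E
```

```text
[0.4305 0.1827 0.3715] 11.8 [-0.   0.5 -0.5] axial 0.4 0.024569063070425612
TCP along axis 0.2002 lat u 0.0013 lat w 0.0014 angle 0.28
tip along 0.0722 0.0009 0.0018
to axis t=.04 (array([ 0.1288,  0.0059, -0.0049]), array([-0.0107, -0.007 ,  0.0069]))
side home nub top [[249.09553234 183.42417625]] low nub [[258.02557639 195.34062951]]
top home nub top [[209.16406651 200.83913544]] low nub [[210.69467769 192.81112378]]
[ 0.555 -0.254 -0.279  1.033 -0.239  0.397]
(array([ 0.2484, -0.3079, -1.1747]), array([-0.0124, -0.0038,  1.1239]))
[[297.39892113 207.621396  ]] [[286.00928163 255.33497542]]
```

View pics/sideH.png

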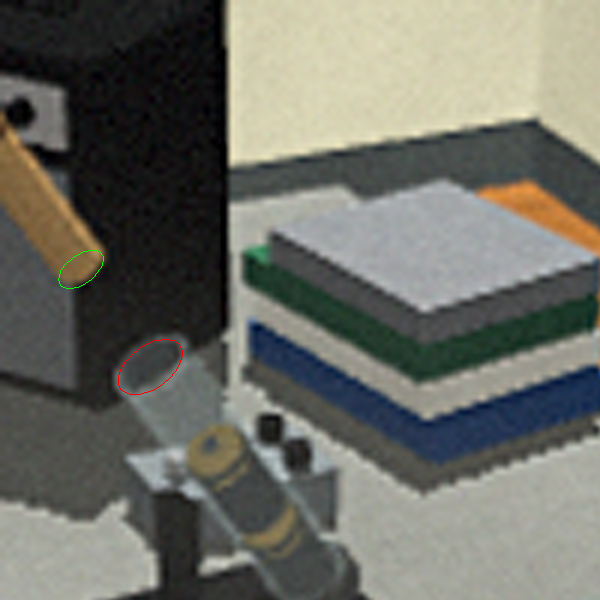

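View pics/topH.png

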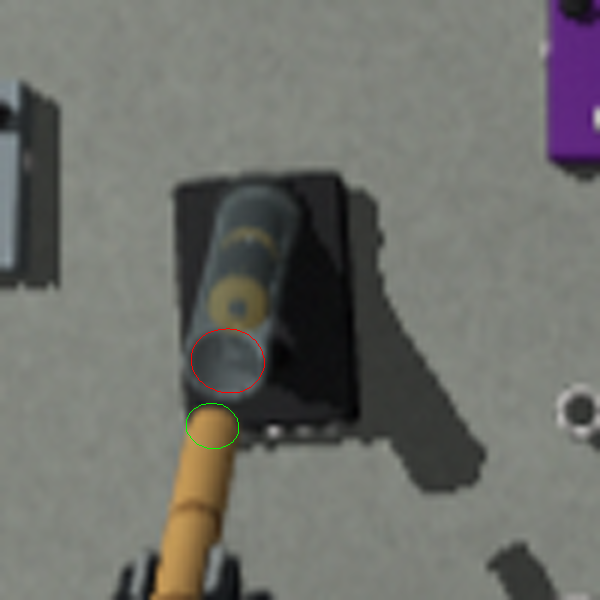

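The cells are home: the nub is seen at side crop (205,443), predicted (206,442). The rod is clear of the mouth. I return to above the rack.

{"api": "apply_moves", "payload": {"targets": [0,0,-0.1,0,0,0,0,0,0,-0.2,0,0,0.1,0,0,0,-0.3,0,0,0.2,0,0.03,-0.04,-0.4,0,0,0.35,0,0.06,-0.08,-0.5,0,0,0.5,0,0.1,-0.12,-0.6,0,0,0.65,0,0.13,-0.16,-0.7,0,0,0.8,0,0.16,-0.2,-0.8,0,0,0.95,0,0.18,-0.23,-0.9,0,0,1,0,0.2,-0.25,-1,-0.01,0,1,0,0.2,-0.25,-1,-0.01,0,1,0,0.2,-0.25,-1,-0.01,0,1,0]}}

```text
clock: 12.8
eef_pos: [0.5338, -0.0603, 0.36]
tool_rot: [0.537, -0.46, -0.51, -0.49]
ft_force: [-0.2, 0.2, -1.1]
grip_width: 0.0246
```

Run:
```python
from h import *
t,d=bot.camera("top");s,ds=bot.camera("side")
cv2.imwrite("pics/t5.png",cv2.resize(t[150:270,240:360,::-1],(600,600),interpolation=cv2.INTER_CUBIC))
cv2.imwrite("pics/s5.png",cv2.resize(s[170:290,220:340,::-1],(600,600),interpolation=cv2.INTER_CUBIC))
P,R0,o=cur();print(P,o["joint_pos"].round(3),o["ft_force"].round(1))
F=frame(np.array([0,0,-1.]),U)
print(rel(P,R0,[ROD[0]+.002,ROD[1],.36],F))
```

```text
[ 0.53302179 -0.05876523  0.36171917] [-0.117  0.254  0.356  1.614  0.012 -0.216] [ 0.4 -0.4 -1.8]
(array([ 0.0116, -0.0756, -0.1746]), array([-0.0046, -0.002 ,  0.1198]))
```

View pics/s5.png

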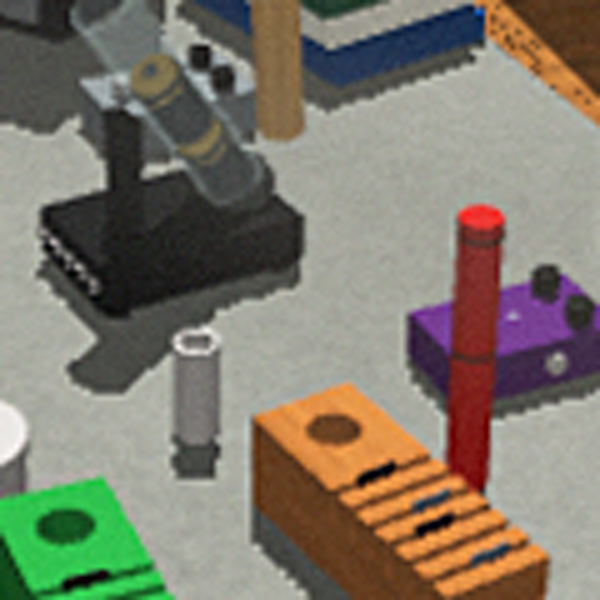

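View pics/t5.png

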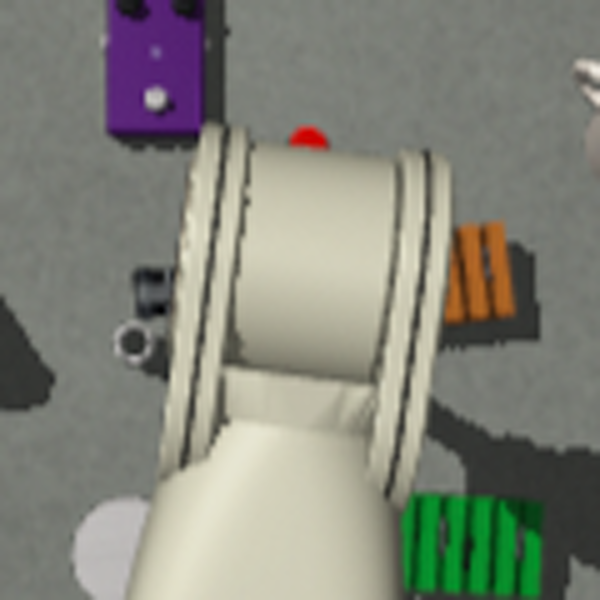

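{"api": "apply_moves", "payload": {"targets": [0.01,-0.04,-0.08,0,0,0.06,0,0.01,-0.076,-0.175,-0.005,-0.002,0.12,0,0.01,-0.076,-0.175,-0.005,-0.002,0.12,0,0.01,-0.076,-0.175,-0.005,-0.002,0.12,0]}}

```text
clock: 13.23
eef_pos: [0.5569, -0.1002, 0.3607]
tool_rot: [0.525, -0.474, -0.525, -0.474]
ft_force: [0.2, 0.6, -0.2]
grip_width: 0.0246
```

```bash
cat > vfit.py <<'E'
from h import *
import sys
from scipy.optimize import least_squares
def run(k):
    s,ds=bot.camera("side")
    P,R0,o=cur();tipz=P[2]-.128
    print(P.round(4),o["ft_force"].round(1),o["clock"],"toolx",R0[:,0].round(4),"tipz",tipz.round(4))
    C=cloud("side",ds).reshape(-1,3)
    Q=C[(np.hypot(C[:,0]-P[0],C[:,1]-P[1])<.03)&(C[:,2]>max(tipz,.06)+.006)&(C[:,2]<P[2]-.012)]
    def f(p): 
        dz=Q[:,2]-tipz;return np.hypot(Q[:,0]-p[0]-p[2]*dz,Q[:,1]-p[1]-p[3]*dz)-.013
    for _ in range(3):
        r=least_squares(f,[P[0],P[1],0,0],loss="soft_l1",f_scale=.002);Q=Q[abs(f(r.x))<.005]
    r=least_squares(f,r.x,loss="soft_l1",f_scale=.002)
    print(len(Q),"rod tip",r.x[:2].round(4),"tilt",r.x[2:].round(4),"std",r.fun.std().round(4),"tip-hole",(r.x[:2]-ROD).round(4))
    F=frame(np.array([0,0,-1.]),U)
    print(rel(P,R0,[ROD[0]+.0022,ROD[1]+.0007,.215],F))
    im=cv2.resize(s[170:290,220:340,::-1],(600,600),interpolation=cv2.INTER_CUBIC)
    th=np.linspace(0,2*np.pi,60)
    for c,rr,col in(([*ROD,.06],.0155,(0,0,255)),([P[0]-.0022,P[1]-.0007,tipz],.013,(0,255,0))):
        q=(proj("side",np.array(c)+rr*np.stack([np.cos(th),np.sin(th),0*th],1))-np.array([220,170])+.5)*5
        cv2.polylines(im,[q.astype(np.int32)],True,col,1)
    cv2.imwrite(f"pics/{k}.png",im)
run(sys.argv[1])
E
python3 vfit.py v1
```

```text
[ 0.5565 -0.0997  0.3615] [-0.5  1.1 -0.9] 13.2833 toolx [ 1.7e-03 -1.0e-04 -1.0e+00] tipz 0.2335
375 rod tip [ 0.5551 -0.1014] tilt [ 0.0032 -0.001 ] std 0.0016 tip-hole [ 0.0008 -0.0011]
(array([5.858e-01, 1.000e-03, 4.000e-04]), array([ 0.0023, -0.0005,  0.0033]))
```

{"api": "apply_moves", "payload": {"targets": [0.1,0.001,0,0.002,0,0.003,0,0.2,0.001,0,0.002,0,0.003,0,0.3,0.001,0,0.002,0,0.003,0,0.4,0.001,0,0.002,0,0.003,0,0.5,0.001,0,0.002,0,0.003,0,0.586,0.001,0,0.002,0,0.003,0,0.586,0.001,0,0.002,0,0.003,0,0.586,0.001,0,0.002,0,0.003,0]}}

```text
clock: 13.95
eef_pos: [0.5555, -0.0994, 0.2155]
tool_rot: [-0.525, 0.474, 0.525, 0.473]
ft_force: [0.8, -0.9, 0.2]
grip_width: 0.0248
```

```bash
python3 vfit.py v2
```

```text
[ 0.5567 -0.0998  0.217 ] [ 0.6 -0.3  0.3] 14.0 toolx [ 0.0025 -0.001  -1.    ] tipz 0.089
324 rod tip [ 0.5537 -0.0998] tilt [ 0.0013 -0.0082] std 0.0017 tip-hole [-0.0006  0.0005]
(array([0.0079, 0.0007, 0.0008]), array([ 0.0014, -0.0024,  0.0047]))
```

View pics/v2.png

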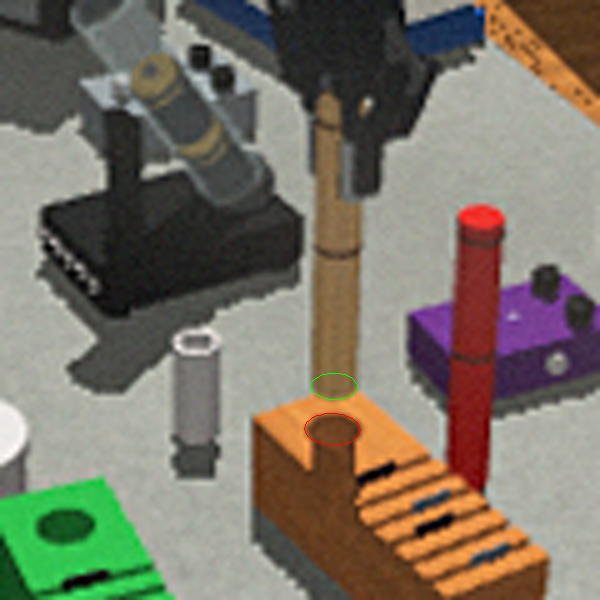

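The rod's end ring (334,386) is centred above the bore ring (333,430). I lower it in with force checks.

{"api": "apply_moves", "payload": {"targets": [0.04,0.001,0.001,0,0,0.004,0,0.08,0.001,0.001,0,0,0.004,0,0.11,0.001,0.001,0,0,0.004,0,0.14,0.001,0.001,0,0,0.004,0,0.14,0.001,0.001,0,0,0.004,0]}}

```text
clock: 14.42
eef_pos: [0.5553, -0.1003, 0.1781]
tool_rot: [-0.523, 0.475, 0.526, 0.473]
ft_force: [-0.1, -0.9, -0.5]
grip_width: 0.0245
```

{"api": "apply_moves", "payload": {"targets": [0.03,0,0,0,0,0,0,0.06,0,0,0,0,0,0,0.09,0,0,0,0,0,0,0.09,0,0,0,0,0,0]}}

```text
clock: 14.75
eef_pos: [0.5552, -0.1003, 0.1556]
tool_rot: [-0.524, 0.475, 0.526, 0.473]
ft_force: [-0.5, -0.5, -1.5]
grip_width: 0.0246
```

```bash
python3 vfit.py v3
```

```text
[ 0.5555 -0.1004  0.1564] [ 0.4  0.1 -1.2] 14.8 toolx [-4.e-03 -6.e-04 -1.e+00] tipz 0.0284
228 rod tip [ 0.5521 -0.1015] tilt [ 0.0137 -0.002 ] std 0.0017 tip-hole [-0.0022 -0.0012]
(array([-0.2342, -0.0032,  0.0026]), array([-0.0012, -0.0003, -0.0081]))
```

View pics/v3.png

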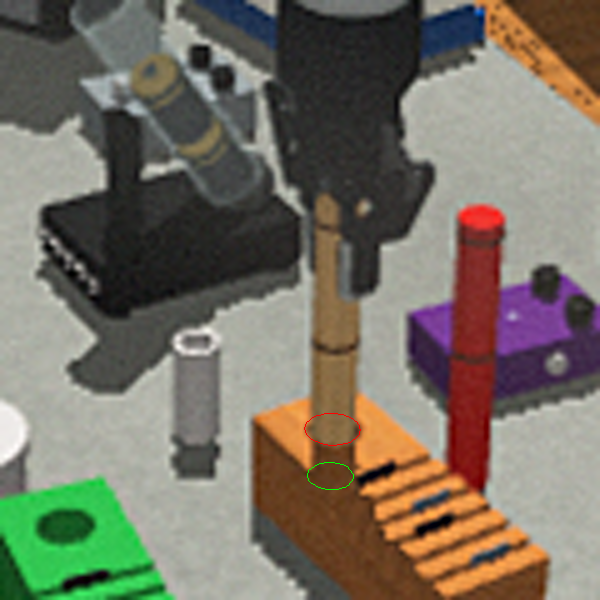

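{"api": "apply_moves", "payload": {"targets": [0.02,-0.003,0.001,0,0,-0.008,0,0.04,-0.003,0.001,0,0,-0.008,0,0.06,-0.003,0.001,0,0,-0.008,0,0.06,-0.003,0.001,0,0,-0.008,0]}}

```text
clock: 15.13
eef_pos: [0.5563, -0.1, 0.1415]
tool_rot: [0.525, -0.474, -0.525, -0.474]
ft_force: [0.1, 0.1, -0.5]
grip_width: 0.0244
```

{"api": "apply_moves", "payload": {"targets": [0.006,0,0,0,0,0,0,0.012,0,0,0,0,0,0,0.014,0,0,0,0,0,0]}}

```text
clock: 15.38
eef_pos: [0.5572, -0.1002, 0.1392]
tool_rot: [0.526, -0.474, -0.524, -0.474]
ft_force: [0.1, 0.2, -1.1]
grip_width: 0.0246
```

```bash
python3 vfit.py v4
```

```text
[ 0.5571 -0.1002  0.1392] [-0.8  0.1 -0.8] 15.4333 toolx [ 2.5e-03 -7.0e-04 -1.0e+00] tipz 0.0112
157 rod tip [ 0.5569 -0.1004] tilt [-0.0117 -0.0116] std 0.0017 tip-hole [ 0.0026 -0.0001]
(array([-0.3033,  0.0014,  0.0023]), array([-0.001 , -0.0018,  0.0048]))
```

{"api": "apply_moves", "payload": {"targets": [0.004,0,0,0,0,0,0,0.007,0,0,0,0,0,0,0.007,0,0,0,0,0,0]}}

```text
clock: 15.68
eef_pos: [0.5574, -0.1002, 0.1378]
tool_rot: [0.526, -0.473, -0.524, -0.475]
ft_force: [-0.1, -0.1, 0.5]
grip_width: 0.0248
```

{"api": "apply_moves", "payload": {"targets": [0,0,0,0,0,0,1,0,0,0,0,0,0,1,0,0,0,0,0,0,1,0,0,0,0,0,0,1,0,0,0,0,0,0,1,0,0,0,0,0,0,1,0,0,0,0,0,0,1,0,0,0,0,0,0,1]}}

```text
clock: 16.35
eef_pos: [0.5571, -0.1002, 0.1375]
tool_rot: [0.526, -0.474, -0.524, -0.474]
ft_force: [0.1, -0.3, 0.7]
grip_width: 0.0856
```

```bash
python3 vfit.py v5
```

```text
[ 0.5571 -0.1002  0.1375] [-1.  -0.7 -0.5] 16.4 toolx [ 2.5e-03 -7.0e-04 -1.0e+00] tipz 0.0095
157 rod tip [ 0.5545 -0.1012] tilt [ 0.0138 -0.0067] std 0.0018 tip-hole [ 0.0002 -0.0009]
(array([-0.31  ,  0.0014,  0.0022]), array([-0.001 , -0.0018,  0.0048]))
```

View pics/v5.png

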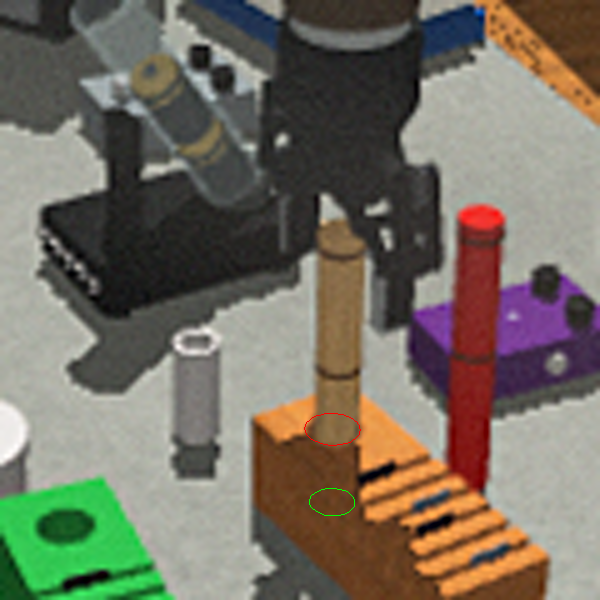

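The rod stands released in its bore, with its top at about (340,235) between the open fingers. I lift straight up and clear.

{"api": "apply_moves", "payload": {"targets": [-0.05,0,0,0,0,0,1,-0.15,0,0,0,0,0,1,-0.25,0,0,0,0,0,1,-0.35,0,0,0,0,0,1,-0.45,0,0,0,0,0,1,-0.55,0,0,0,0,0,1,-0.65,0,0,0,0,0,1,-0.7,0,0,0,0,0,1,-0.7,0,0,0,0,0,1]}}

```text
clock: 17.15
eef_pos: [0.5582, -0.1003, 0.3164]
tool_rot: [0.528, -0.472, -0.522, -0.476]
ft_force: [-0.8, 0.4, 0.1]
grip_width: 0.0859
```

{"api": "apply_moves", "payload": {"targets": [0,0.1,0,0,0,0,1,0,0.25,0,0,0,0,1,0,0.4,0,0,0,0,1,0,0.55,0,0,0,0,1,0,0.6,0,0,0,0,1,0,0.6,0,0,0,0,1,0,0.6,0,0,0,0,1]}}

```text
clock: 17.73
eef_pos: [0.407, -0.1153, 0.3117]
tool_rot: [0.525, -0.474, -0.524, -0.475]
ft_force: [-0.1, 0.4, -0.3]
grip_width: 0.0855
```

```bash
python3 look.py Z|head -1
python3 - <<'E'
from h import *
from scipy.optimize import least_squares
s,ds=bot.camera("side");t,dt=bot.camera("top")
cv2.imwrite("pics/sF.png",s[:,:,::-1]);cv2.imwrite("pics/tF.png",t[:,:,::-1])
S=cloud("side",ds).reshape(-1,3)
Q=S[(np.hypot(S[:,0]-.554,S[:,1]+.1)<.035)&(S[:,2]>.072)]
print("rod top z",np.percentile(Q[:,2],[95,99,100]).round(4))
Q=Q[Q[:,2]<.185]
f=lambda p:np.hypot(Q[:,0]-p[0]-p[2]*(Q[:,2]-.1),Q[:,1]-p[1]-p[3]*(Q[:,2]-.1))-.013
r=least_squares(f,[.554,-.1,0,0],loss="soft_l1",f_scale=.002);print(r.x.round(4))
a=np.load("top0rgb.npy").astype(int);print("changed", (abs(a-t.astype(int)).sum(2)>90)[:240,60:490].sum())
E
```

```text
[ 0.4082 -0.1153  0.3116] 17.8333 [ 0.1 -0.4  0.5] axial -0.5 0.0853695068381911
rod top z [0.1899 0.191  0.1934]
[ 0.5559 -0.101  -0.0021 -0.0064]
changed 114
```

View pics/sF.png

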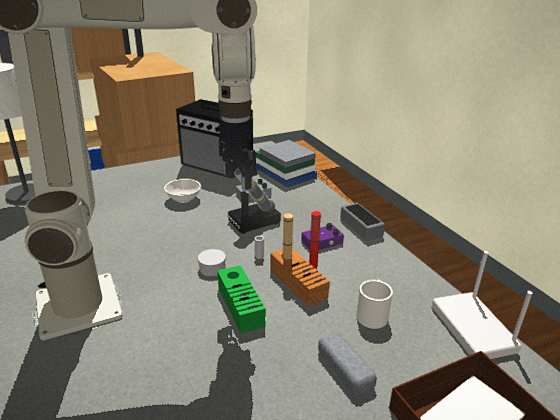

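View pics/sideZ.png

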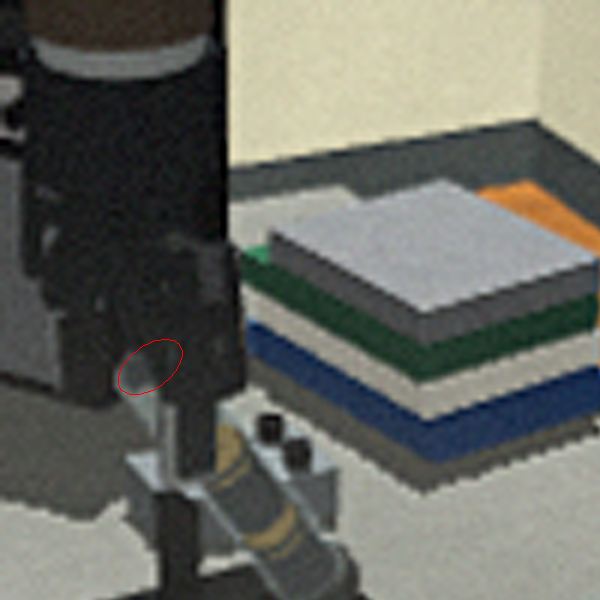

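View pics/tF.png

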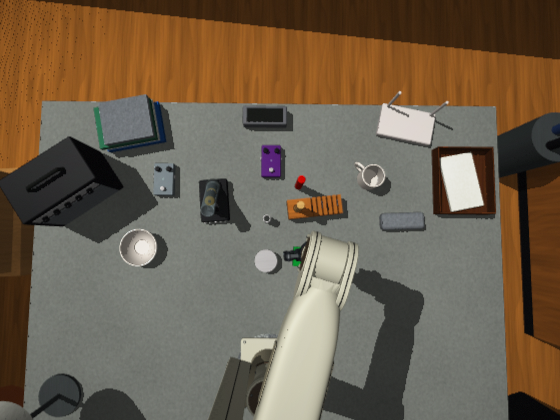

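The rod stands in the wooden rack (side 288,235; top at z 0.190) and the bystanders are unmoved. The cells are home and the arm is free, so I hand in.

```bash
python3 -c "
from workcell import bot
print(bot.get_obs()['joint_vel'].round(4)); print(bot.job_done())"
```

```text
[ 0.0011  0.0015  0.0013  0.0036 -0.0003 -0.0012]
the job is handed in; nothing more can be done
None
```

I took the wooden rod out of the wooden rack and pushed both cells to the bottom of the tube. Then I stood the rod back in its bore, let go, and handed the job in at about 17.9 s.

**Cells:** the firm stop came at 62.0 mm inside the mouth, as specified. I held 25–27 N there for about a second; the highest reading was about 32 N, though force was only read at the end of each move. With the rod withdrawn, the upper cell's nub was within a pixel of its home position in the side view. The gripper blocked that spot in the last side picture, so I did not re-measure it after the rod went back.

**Rod:** its top is at z = 0.190 m, which means it is right down. Its axis is within about 2 mm of the bore, tilted less than 0.5 degrees, and the gripper is open and clear.

**Bystanders:** none shows any movement in the last pictures. The arm was touching nothing at the end.

No check failed. The one disagreement was that the rod sat 2–4 mm off centre in the pads; I measured this and corrected for it before inserting it in the tube and in the rack.

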